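Sort the turned bushes into their dishes

TASK

Pick out the four round steel bushes (plain tubes) from the parts on the white mat and set each one down gently, standing upright on the floor of the wooden dish of its size: the smallest bush in the smallest dish, the next in the next, and so on up to the largest in the largest. Leave the hexagonal nut and the square block where they are.

Things in the scene. Friction and masses are not known exactly. Their poses are not given: they have to be found in the camera images.
- bush_xs: the smallest of the four bushes: a loose plain round steel tube standing upright on the white mat, 24 mm outside diameter, 12 mm bore open at both ends, 40 mm tall. Origin at the centre of its underside, z up along its axis; its yaw means nothing.
- bush_s: the second smallest of the four bushes: a loose plain round steel tube standing upright on the white mat, 36 mm outside diameter, 20 mm bore open at both ends, 40 mm tall. Origin at the centre of its underside, z up along its axis; its yaw means nothing.
- bush_m: the second largest of the four bushes: a loose plain round steel tube standing upright on the white mat, 48 mm outside diameter, 28 mm bore open at both ends, 40 mm tall. Origin at the centre of its underside, z up along its axis; its yaw means nothing.
- bush_l: the largest of the four bushes: a loose plain round steel tube standing upright on the white mat, 60 mm outside diameter, 36 mm bore open at both ends, 40 mm tall. Origin at the centre of its underside, z up along its axis; its yaw means nothing.
- dish_xs: the smallest of the four low round wooden dishes, fixed to the white mat: 58 mm outside diameter, 48 mm inside, rim 10 mm above the mat, flat inner floor, lined grey, 4 mm above the mat. Empty at the start. Origin at the centre of its underside (on the mat's top, 3 mm above the bench), z up.
- dish_s: the second smallest of the four low round wooden dishes, fixed to the white mat: 70 mm outside diameter, 60 mm inside, rim 10 mm above the mat, flat inner floor, lined grey, 4 mm above the mat. Empty at the start. Origin at the centre of its underside (on the mat's top, 3 mm above the bench), z up.
- dish_m: the second largest of the four low round wooden dishes, fixed to the white mat: 82 mm outside diameter, 72 mm inside, rim 10 mm above the mat, flat inner floor, lined grey, 4 mm above the mat. Empty at the start. Origin at the centre of its underside (on the mat's top, 3 mm above the bench), z up.
- dish_l: the largest of the four low round wooden dishes, fixed to the white mat: 94 mm outside diameter, 84 mm inside, rim 10 mm above the mat, flat inner floor, lined grey, 4 mm above the mat. Empty at the start. Origin at the centre of its underside (on the mat's top, 3 mm above the bench), z up.
- nut: a loose hexagonal steel nut lying flat on the mat, 46 mm across flats, 53 mm across corners, 25 mm tall, with a hole; not a bush, stays where it is. Origin at the centre of its underside, z up.
- block: a loose square steel block lying flat on the mat, 50 x 50 x 30 mm tall, with a round hole down the middle; not a bush, stays where it is. Origin at the centre of its underside, z up.
Not all that is in view belongs to the job. What is shaped like the bush_m but pink or purple is not meant. What is shaped like the bush_s but orange is not meant.

How it is judged:
By the outcome, as a careful person would: the job done as asked, in the order asked, and still so for the second after the job is handed in, with the robot touching nothing.
It also fails if it takes over 93 s, if anything falls off the work surface, if the arm or the gripper's body presses on something with over 40 N, if the wrist force passes 120 N, or if a joint passes its speed limit or range.

ROBOT

A 6-joint arm with a two-finger parallel gripper is mounted at the origin on the work surface. World frame = base frame: x ahead of the robot, y to its left, z up, the work surface at z = 0. Lengths are in m, angles in degrees, forces in N, time in s.
With the tool pointing down it reaches from about 0.25 to 0.725 m from the base axis. Payload 9.7 kg.
Tool frame: the origin (TCP) lies midway between the tips of the shut fingers; the grasp point (between the pads) lies bot.hold_point_z behind it (bot.hold_point_z is the distance from the TCP to the grasp point, in m); z points along the fingers, y is the line along which they close (so a half turn about z gives the same grasp; the last joint's range is limited). The gripper opens to 85 mm and grips with 20 to 120 N. Pads are 22 mm wide; open, the fingers measure 114 mm over their backs; the gripper's body (76 mm by 85 mm) begins 54 mm behind the grasp point. The pads swing forward as they close: fully open they stand 13 mm farther back than shut.
Start: joints at [67.036, 4.979, 10.078, 95.1, 0, 90], TCP at [0.215, 0.506, 0.206] pointing down, gripper open.
Joint ranges: [-179.16, 179.16], [-48.56, 103.87], [-65.8, 70.77], [-126.05, 130.52], [-82.76, 87.17], [-180, 180]. Speed limits (degrees/s): [127.2, 127.2, 147.25, 180, 180, 180].

INTERFACE

Orientations are given as [roll, pitch, yaw] about the fixed x, y, z axes, in that order (R = Rz(yaw) Ry(pitch) Rx(roll)).
In Python, from workcell import bot, camera, camera_model, ticket gives the robot as it stands.
- The arm moves only by the tool send_rows, never from a script. Its argument "targets" is text: rows parted by semicolons, each of 5 numbers parted by spaces: the shift along the tool's x, y, z in mm, then the turn about the tool's z in degrees, then the closure in counts, from 0 (fully open) to 255 (shut). A call has 1 to 20 rows; each row is the pose to reach, as a shift and turn from the pose commanded when the call began, along the tool's axes at that moment; what a row does not reach only later rows make up. A row lasts 1/8 s, in which the tool goes at most 62.5 mm and 10.7 degrees, less where a joint would pass 70% of its speed; a pose out of reach is approached as far as the arm can. A call with a gripper value outside its range is refused whole. The fingers move at their own pace and stop on an object; "newtons" is the grip in N (left out, the last holds). Time passes only in rows, so rows that repeat a pose let the fingers close. It gives the time, the measured TCP pose, the force, the opening and the grip force at its end, in the units of the state.
- bot.get_obs(): the state, without advancing time (a new reading comes with each control period).
- camera(name): name is "side" or "top"; returns the picture (384x512x3 uint8, blue, green, red); there is no depth.
- camera_model(name): a dict with "K" (3x3 intrinsics, pixels), "dist_coeffs" ([k1, k2, p1, p2, k3] as OpenCV has them; the pictures are not rectified), "pose" (4x4, takes a point from camera to world coordinates). Camera axes: x right, y down, z forward; pixel columns grow to the right and rows downward; lengths in m; the calibration is good to about 2 mm. A picture is of the moment at which its call begins. camera_model takes no time and is no camera call.
- ticket.job_done(): hands the job in; it is judged then, once.
The state is a dict: "time": time; "q": joint angles; "qd": joint speeds; "joint_efforts": joint torques, N m; "ee_pos": TCP position; "tcp_rot": TCP orientation; "wrist_force": force on the tool from outside, world axes, zero at the start; "torque": the same for the moment, N m; "opening": finger opening in m; "grasp_force": force on a finger pad.
Only numpy, scipy, OpenCV 4.12 (cv2) and the standard library are available. Lean on these libraries where they do the work, as an engineer would, in place of code of your own. Each camera call takes 0.05 s, during which the arm holds its last target. There are 200 camera calls.

## Working session

There is one attempt and no reset: what is moved stays moved. The work goes in short steps, Python scripts to look and compute and a tool call to move; the robot and the scene stay as the last step left them, time stands still between calls to the robot, and variables do not carry over. Pictures are saved under pics/ and viewed, at most 14 in all, crops included, and the job is handed in when it is done.

Besides the shell and the picture viewer there is one more tool, called after "Emit:" as name(argument=value, ...) on one line, values as JSON. send_rows: Moves the arm, as the interface text tells. Its arguments: {"type":"object","properties":{"targets":{"type":"string"},"newtons":{"type":"number"}},"required":["targets"]}

```bash
mkdir -p pics; python3 - <<'E'
from workcell import bot,camera,camera_model
import cv2
print(bot.get_obs(), bot.hold_point_z)
for n in("top","side"):
    cv2.imwrite(f"pics/{n}0.png",camera(n)); print(n,camera_model(n))
E
```

```text
{'time': 0.0, 'q': array([ 6.70346720e+01,  5.01179369e+00,  1.00334710e+01,  9.51004775e+01,
       -3.96429200e-03,  8.99996318e+01]), 'qd': array([ 0.04396251, -0.05858344, -0.00558285,  0.04198497, -0.00133439,
       -0.0223161 ]), 'joint_efforts': array([ 1.90382554e-03, -5.20388746e+01,  4.64801753e+01,  1.65773788e-02,
        1.09615430e-04, -5.07591878e-06]), 'ee_pos': array([0.2145079 , 0.50614544, 0.20566765]), 'tcp_rot': array([-1.79921200e+02,  3.96378186e-03,  1.57035046e+02]), 'wrist_force': array([-0.08922585, -0.58703045,  0.23389575]), 'torque': array([-0.00452206, -0.0075962 , -0.04914612]), 'grasp_force': 0.0, 'opening': 0.08544520179922406} 0.0187
top {'K': array([[486.69945783,   0.        , 255.33042781],
       [  0.        , 486.69945783, 191.31892614],
       [  0.        ,   0.        ,   1.        ]]), 'dist_coeffs': array([-0.12430738,  0.        ,  0.        ,  0.        ,  0.        ]), 'pose': array([[ 0.01488359, -0.98608404,  0.16558004,  0.42262632],
       [-0.99984841, -0.01318119,  0.0113756 , -0.05240777],
       [-0.00903476, -0.16572425, -0.98613074,  1.24768599],
       [ 0.        ,  0.        ,  0.        ,  1.        ]])}
side {'K': array([[347.26283987,   0.        , 253.66275227],
       [  0.        , 347.26283987, 188.15576709],
       [  0.        ,   0.        ,   1.        ]]), 'dist_coeffs': array([-0.00283332,  0.        ,  0.        ,  0.        ,  0.        ]), 'pose': array([[-0.99134318, -0.06858664,  0.11195791,  0.51490449],
       [-0.13043518,  0.61196014, -0.78005862,  0.74326918],
       [-0.01501218, -0.78790904, -0.61560862,  0.64420332],
       [ 0.        ,  0.        ,  0.        ,  1.        ]])}
```

View pics/top0.png

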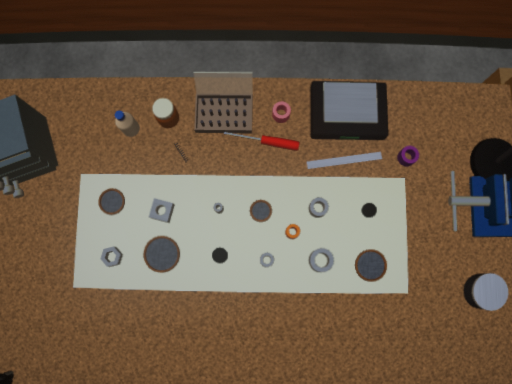

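View pics/side0.png

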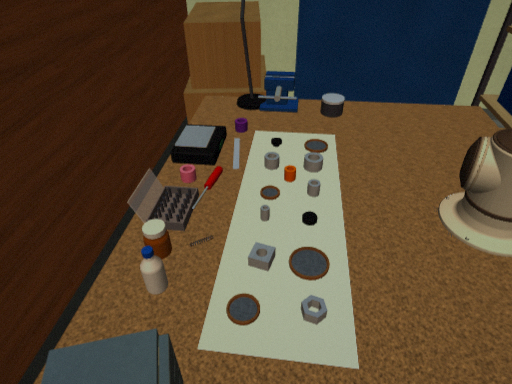

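The top view shows the mat. Dishes are near (112,201) s, (162,254) l, (261,210) xs and (371,265) m. Bushes are near (219,208) xs, (267,260) s, (319,207) m and (321,260) l. The nut is at (111,257), the block at (161,210), and the orange and black items are decoys. The side view agrees.

```bash
cat > h.py <<'E'
import cv2, numpy as np
from workcell import bot,camera,camera_model
def ray(name,uv,z):
    m=camera_model(name); P=m["pose"]
    n=cv2.undistortPoints(np.array([[uv]],float),m["K"],m["dist_coeffs"])[0,0]
    d=P[:3,:3]@[n[0],n[1],1]; return (P[:3,3]+d*(z-P[2,3])/d[2])[:2]
def proj(name,p):
    m=camera_model(name); T=np.linalg.inv(m["pose"])
    return cv2.projectPoints(np.array([p],float),cv2.Rodrigues(T[:3,:3])[0],T[:3,3],m["K"],m["dist_coeffs"])[0][0,0]
def blobs(name,img):
    g=cv2.resize(img,None,fx=4,fy=4,interpolation=cv2.INTER_CUBIC)
    hsv=cv2.cvtColor(g,cv2.COLOR_BGR2HSV)
    vmax=np.percentile(hsv[...,2][hsv[...,1]<60],90)
    white=((hsv[...,2]>0.80*vmax)&(hsv[...,1]<60)).astype(np.uint8)*255
    cs,_=cv2.findContours(white,cv2.RETR_EXTERNAL,cv2.CHAIN_APPROX_NONE)
    c=max(cs,key=cv2.contourArea)
    mat=np.zeros_like(white); cv2.fillConvexPoly(mat,cv2.convexHull(c),255)
    obj=cv2.bitwise_and(cv2.erode(mat,np.ones((9,9))),255-white)
    out=[]
    for c in cv2.findContours(obj,cv2.RETR_EXTERNAL,cv2.CHAIN_APPROX_NONE)[0]:
        if cv2.contourArea(c)<200: continue
        x,y,w,h=cv2.boundingRect(c); m=np.zeros_like(obj); cv2.drawContours(m,[c],-1,255,-1)
        e=cv2.fitEllipse(cv2.convexHull(c))
        out.append((((np.array([x+w/2,y+h/2]))-1.5)/4,(w/4,h/4),e,cv2.mean(hsv,cv2.bitwise_and(m,255-white))[:3],c))
    return g,out
E
python3 - <<'E'
from h import *
for n in("top","side"):
    g,bs=blobs(n,cv2.imread(f"pics/{n}0.png"))
    for b in bs:
        print(n,b[0].round(1),b[1],"sat/val",np.round(b[3]),"z.023",ray(n,b[0],.023).round(4),"z.013",ray(n,b[0],.013).round(4))
        cv2.drawContours(g,[b[4]],-1,(0,0,255),1)
    if n=="top": cv2.imwrite("pics/b_top.png",cv2.resize(g[640:1200,280:1660],(800,325)))
    else: cv2.imwrite("pics/b_side.png",cv2.resize(g[500:1400,860:1420],(373,600)))
E
```

```text
top [266.9 259.5] (14.0, 14.75) sat/val [ 94.  19. 134.] z.023 [ 0.4559 -0.0697] z.013 [ 0.4562 -0.0698]
top [370.5 265.2] (32.75, 32.75) sat/val [77. 63. 83.] z.023 [ 0.4442 -0.3298] z.013 [ 0.4443 -0.3321]
top [320.9 260. ] (25.5, 24.25) sat/val [ 87.  24. 125.] z.023 [ 0.4563 -0.2048] z.013 [ 0.4566 -0.2061]
top [219.6 255. ] (16.5, 16.75) sat/val [39. 16. 59.] z.023 [0.4653 0.0488] z.013 [0.4657 0.0496]
top [111.6 256.5] (22.5, 20.75) sat/val [ 81.  23. 115.] z.023 [0.4558 0.3236] z.013 [0.4561 0.3266]
top [161.2 254. ] (37.25, 37.25) sat/val [78. 44. 89.] z.023 [0.465  0.1963] z.013 [0.4654 0.1983]
top [292.5 231.2] (15.75, 15.75) sat/val [ 13. 156. 161.] z.023 [ 0.5275 -0.1334] z.013 [ 0.5284 -0.1341]
top [218.4 208.1] (10.5, 11.0) sat/val [ 67.  18. 115.] z.023 [0.5837 0.055 ] z.013 [0.585  0.0558]
top [368.8 209.9] (16.25, 15.5) sat/val [28. 27. 53.] z.023 [ 0.5842 -0.328 ] z.013 [ 0.5855 -0.3302]
top [260.5 210.4] (23.25, 23.0) sat/val [63. 53. 94.] z.023 [ 0.5795 -0.0521] z.013 [ 0.5807 -0.0521]
top [161.6 210.8] (26.0, 24.25) sat/val [ 87.  24. 124.] z.023 [0.5748 0.2   ] 
[... 751 characters left out ...]
 16.5) sat/val [32. 41. 99.] z.023 [0.5846 0.0588] z.013 [0.5857 0.0478]
side [269.8 192.4] (20.25, 15.5) sat/val [ 42. 103.  84.] z.023 [ 0.5796 -0.0296] z.013 [ 0.5807 -0.042 ]
side [313.5 188. ] (13.75, 17.75) sat/val [ 35.  41. 100.] z.023 [ 0.4557 -0.0639] z.013 [ 0.4548 -0.0769]
side [289.8 173.2] (12.75, 18.25) sat/val [ 12. 220. 142.] z.023 [ 0.5276 -0.1298] z.013 [ 0.5278 -0.1439]
side [271.6 160.8] (15.5, 18.25) sat/val [35. 41. 99.] z.023 [ 0.589  -0.1928] z.013 [ 0.5902 -0.2079]
side [315.4 155.2] (25.0, 34.25) sat/val [42. 63. 91.] z.023 [ 0.4489 -0.2409] z.013 [ 0.4479 -0.2567]
side [276.1 142.1] (11.5, 10.0) sat/val [61. 71. 38.] z.023 [ 0.5839 -0.3116] z.013 [ 0.5851 -0.3285]
```

View pics/b_top.png

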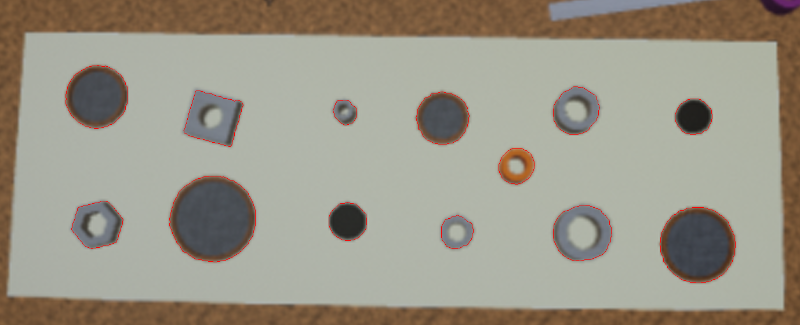

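View pics/b_side.png

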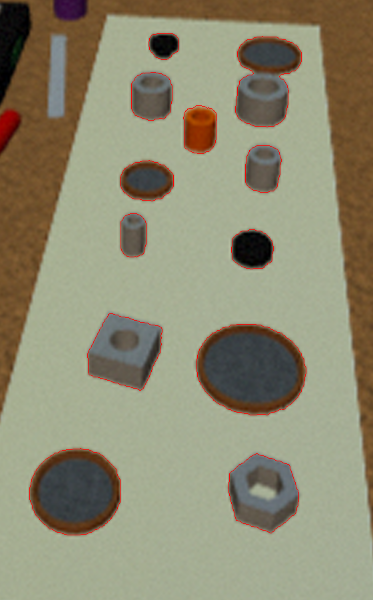

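The outlines fit well: every bush, dish, the nut and the block is contoured cleanly in both views. Now I move above bush_xs and turn so the tool's y lies along world y.

Emit:
send_rows(targets="-130 -68 20 -10 0;-260 -136 50 -23 0;-390 -204 80 -23 0;-516 -271 106 -23 0;-516 -271 106 -23 0;-516 -271 106 -23 0;-516 -271 106 -23 0;-516 -271 106 -23 0;-516 -271 106 -23 0;-516 -271 106 -23 0;-516 -271 106 -23 0;-516 -271 106 -23 0;-516 -271 106 -23 0", newtons=60)

```text
time: 1.72
ee_pos: [0.5836, 0.0565, 0.1008]
tcp_rot: [180.0, 0.0, -179.9]
wrist_force: [0.4, -0.2, 0.0]
opening: 0.0853
grasp_force: 0.0
```

```bash
python3 - <<'E'
from h import *
o=bot.get_obs(); print({k:np.round(o[k],4) for k in("time","q","ee_pos","tcp_rot","wrist_force","opening")})
a=camera("top");b=camera("side")
for n,i in(("top",a),("side",b)):
    for y in (-.0427,.0427): print(n,"tip",proj(n,o["ee_pos"]+[0,y,.013]).round(1))
a=cv2.resize(a[150:270,160:280],None,fx=4,fy=4);b=cv2.resize(b[130:250,210:330],None,fx=4,fy=4)
cv2.imwrite("pics/c1.png",cv2.resize(np.hstack([a,b]),(800,400)))
E
```

```text
{'time': np.float64(1.725), 'q': array([5.52720e+00, 9.10270e+00, 2.93530e+00, 8.38134e+01, 6.20000e-03,
       5.42040e+00]), 'ee_pos': array([0.5836, 0.0565, 0.1008]), 'tcp_rot': array([ 1.799920e+02,  1.850000e-02, -1.798932e+02]), 'wrist_force': array([ 0.4478, -0.2399,  0.0491]), 'opening': np.float64(0.0853)}
top tip [232.6 203.4]
top tip [196.5 202.9]
side tip [267.1 175.4]
side tip [263.6 196.1]
```

View pics/c1.png

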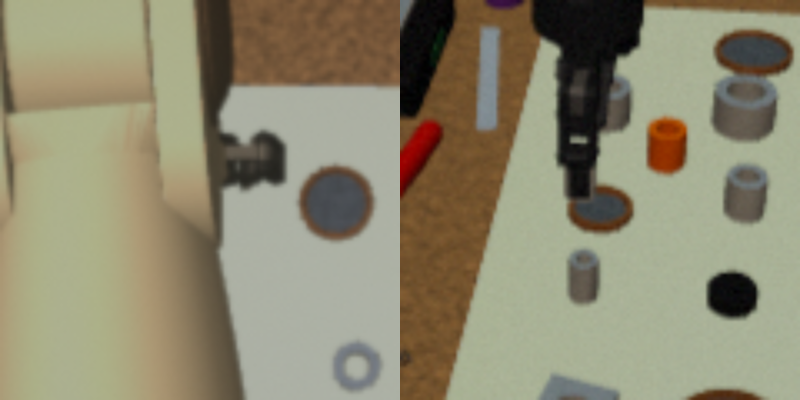

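In the side crop the finger tips sit above and behind bush_xs, slightly higher than I predicted. In the top crop the arm hides the bush. I'll go down to just above it and look again.

Emit:
send_rows(targets="0 -1 20 0 0;0 -1 40 0 0;0 -1 55 0 0;0 -1 55 0 0;0 -1 55 0 0")

```text
time: 2.45
ee_pos: [0.5843, 0.0547, 0.0462]
tcp_rot: [180.0, 0.1, -180.0]
wrist_force: [0.7, -0.5, 0.2]
opening: 0.0854
grasp_force: 0.0
```

```bash
python3 - <<'E'
from h import *
o=bot.get_obs(); print({k:np.round(o[k],4) for k in("time","ee_pos","opening")})
b=camera("side")
for y in (-.0427,.0427): print("tip",proj("side",o["ee_pos"]+[0,y,.013]).round(1))
b=cv2.resize(b[130:250,210:330],(600,600),interpolation=cv2.INTER_CUBIC)
cv2.imwrite("pics/c2.png",b)
E
```

```text
{'time': np.float64(2.45), 'ee_pos': array([0.5843, 0.0547, 0.0462]), 'opening': np.float64(0.0854)}
tip [266.8 191.4]
tip [263.3 212.4]
```

View pics/c2.png

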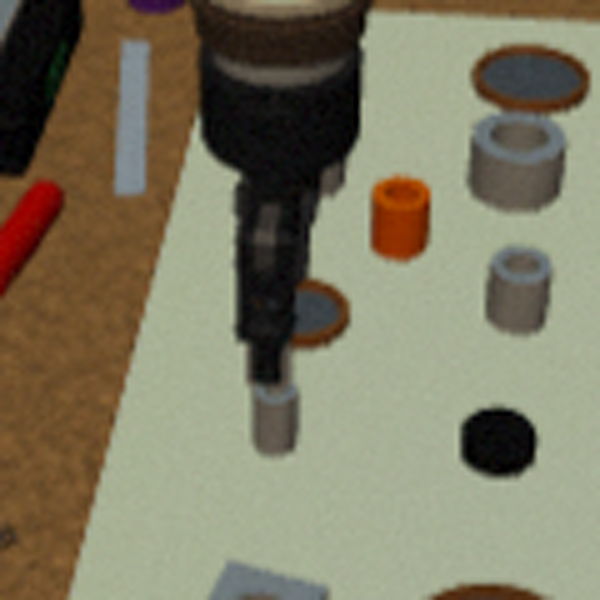

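The side crop shows the near finger ending at (265,383), just over the top of bush_xs at (275,420), with x aligned. To see the opening itself I'll turn 90° so both fingers show in the side view.

Emit:
send_rows(targets="0 0 0 10 0;0 0 0 20 0;0 0 0 30 0;0 0 0 40 0;0 0 0 50 0;0 0 0 60 0;0 0 0 70 0;0 0 0 80 0;0 0 0 90 0;0 0 0 90 0;0 0 0 90 0")

```text
time: 3.88
ee_pos: [0.5842, 0.0546, 0.0459]
tcp_rot: [180.0, -0.0, 90.3]
wrist_force: [0.8, 0.7, 0.1]
opening: 0.0856
grasp_force: 0.0
```

```bash
python3 - <<'E'
from h import *
o=bot.get_obs(); print({k:np.round(o[k],4) for k in("time","q","ee_pos","opening")})
b=camera("side")
for y in (-.0427,.0427): print("tip",proj("side",o["ee_pos"]+[y,0,.013]).round(1))
b=cv2.resize(b[130:250,210:330],(600,600),interpolation=cv2.INTER_CUBIC)
cv2.imwrite("pics/c3.png",b)
E
```

```text
{'time': np.float64(3.875), 'q': array([ 5.33690e+00,  9.82100e+00, -2.32740e+00,  7.78114e+01,
       -5.00000e-04,  9.50838e+01]), 'ee_pos': array([0.5842, 0.0546, 0.0459]), 'opening': np.float64(0.0856)}
tip [281.5 202.8]
tip [248.9 200.4]
```

View pics/c3.png

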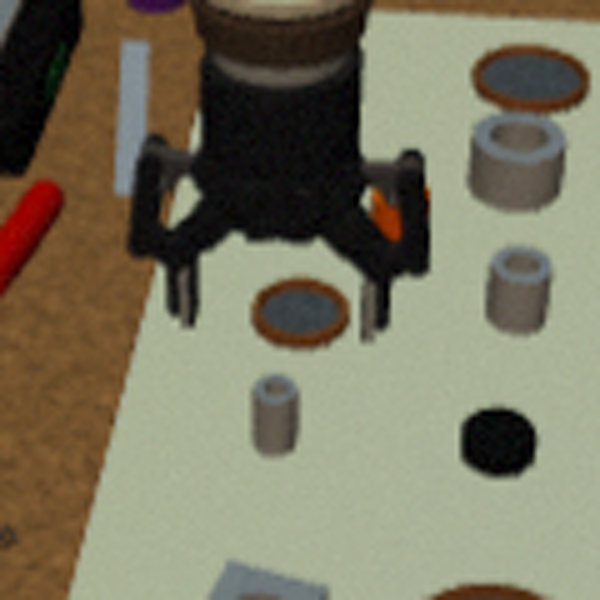

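This crop shows both fingers, with tips at (187,327) and (370,341). They straddle the bush at (275,415) symmetrically in x, and the tips are retracted as expected. I'll keep this yaw and grasp bush_xs.

Emit:
send_rows(targets="0 0 16 0 0;0 0 32 0 0;0 0 32 0 0;0 0 32 0 100;0 0 32 0 180;0 0 32 0 255;0 0 32 0 255;0 0 32 0 255;0 0 32 0 255;0 0 32 0 255", newtons=50)

```text
time: 5.18
ee_pos: [0.5843, 0.0546, 0.0139]
tcp_rot: [179.9, -0.0, 90.0]
wrist_force: [-0.4, 0.8, 5.2]
opening: 0.0201
grasp_force: 49.0
```

```bash
python3 - <<'E'
from h import *
b=camera("side")
b=cv2.resize(b[130:250,210:330],(600,600),interpolation=cv2.INTER_CUBIC)
cv2.imwrite("pics/c4.png",b)
E
```

```text
(no output)
```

View pics/c4.png

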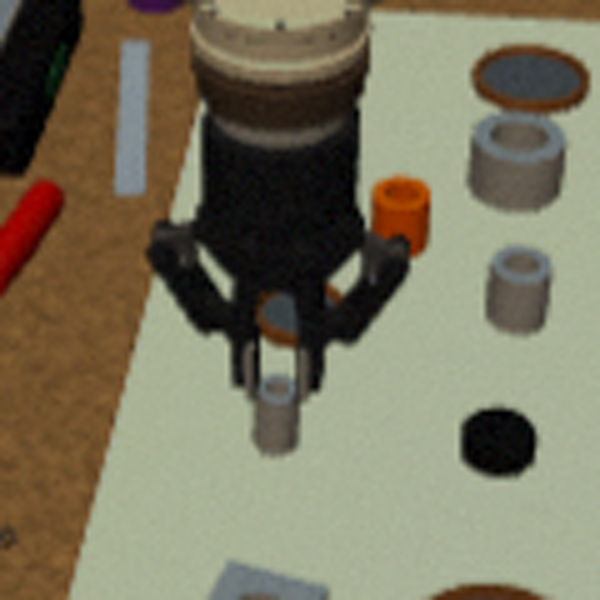

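Both fingers are at the sides of the bush, whose top ring at (276,388) seems to lie in front of the tips at about v=400. The opening reads 20 mm on a 24 mm bush, so the grip may be off-centre in y. I'll check with projections before lifting.

```bash
python3 - <<'E'
from h import *
o=bot.get_obs(); p=o["ee_pos"]; print(p, o["opening"],o["grasp_force"],o["torque"].round(3))
for dy in(0,-.017):
  for nm,d in (("tipL",[.012,.011,0]),("tipLc",[.012,0,0]),("hold",[.012,0,.0187]),("bodyfront",[0,.038,.0727]),("bodyfront2",[0,.0425,.0727]),("flange",[0,0,.15])):
    print(dy,nm,((proj("side",p+np.array(d)+[0,dy,0])-[210,130])*5+2.5).round(0), proj("top",p+np.array(d)+[0,dy,0]).round(0))
for z in(.003,.043): print("bush",z,((proj("side",[.584,.055,z])-[210,130])*5+2.5).round(0))
E
```

```text
[0.58434912 0.05458097 0.01393275] 0.020345077622538597 49.044155334995594 [-0.029 -0.009  0.014]
0 tipL [253. 436.] [215. 204.]
0 tipLc [255. 423.] [219. 204.]
0 hold [255. 396.] [218. 203.]
0 bodyfront [270. 367.] [201. 204.]
0 bodyfront2 [269. 373.] [199. 204.]
0 flange [279. 195.] [213. 200.]
-0.017 tipL [257. 415.] [221. 204.]
-0.017 tipLc [259. 402.] [226. 204.]
-0.017 hold [259. 376.] [225. 203.]
-0.017 bodyfront [274. 345.] [208. 204.]
-0.017 bodyfront2 [273. 351.] [206. 204.]
-0.017 flange [283. 175.] [221. 200.]
bush 0.003 [278. 440.]
bush 0.043 [278. 384.]
```

Emit:
send_rows(targets="0 0 0 0 120;0 0 0 0 120;0 0 0 0 120;5 0 0 0 120;10 0 0 0 120;10 0 0 0 120;10 0 0 0 200;10 0 0 0 255;10 0 0 0 255;10 0 0 0 255;10 0 0 0 255")

```text
time: 6.6
ee_pos: [0.5841, 0.0646, 0.0136]
tcp_rot: [180.0, -0.0, 90.0]
wrist_force: [-0.4, 0.2, 2.7]
opening: 0.0194
grasp_force: 49.0
```

```bash
python3 - <<'E'
from h import *
o=bot.get_obs(); print(o["ee_pos"], o["opening"],o["grasp_force"],o["torque"].round(3),o["wrist_force"].round(1))
a=camera("top");b=camera("side")
a=cv2.resize(a[140:260,170:290],(400,400),interpolation=cv2.INTER_CUBIC)
b=cv2.resize(b[170:250,225:305],(400,400),interpolation=cv2.INTER_CUBIC)
cv2.imwrite("pics/c5.png",np.hstack([a,b]))
E
```

```text
[0.58414818 0.06455553 0.01364444] 0.019394252820055215 48.966785205120686 [ 0.045  0.018 -0.031] [-0.4  0.2  2.7]
```

View pics/c5.png

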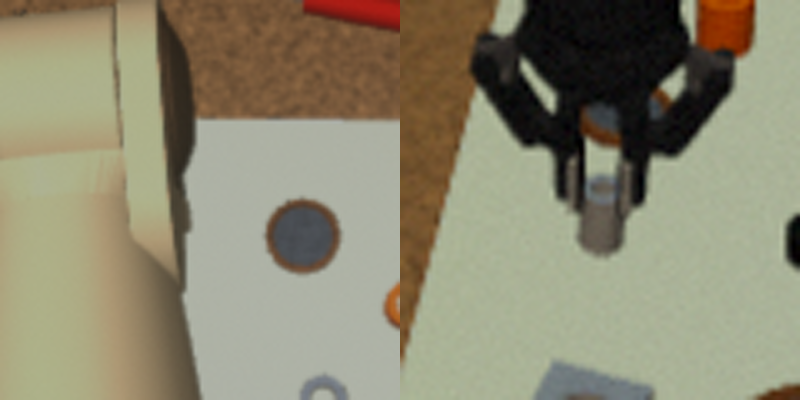

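The opening is about the same after shifting 10 mm, so it reads about 4 mm low rather than showing an offset. The right crop shows both pads covering the upper bush at (600,210). I'll lift now and carry it over dish_xs.

Emit:
send_rows(targets="0 0 -10 0 255;0 0 -25 0 255;0 0 -40 0 255;-25 -1 -40 0 255;-55 -2 -40 0 255;-85 -4 -40 0 255;-107 -4 -40 0 255;-107 -4 -40 0 255;-107 -4 -25 0 255;-107 -4 -25 0 255;-107 -4 -25 0 255")

```text
time: 8.07
ee_pos: [0.5798, -0.0418, 0.0381]
tcp_rot: [-180.0, -0.0, 90.1]
wrist_force: [-0.6, 0.1, -0.2]
opening: 0.0196
grasp_force: 49.0
```

```bash
python3 - <<'E'
from h import *
o=bot.get_obs(); print(o["ee_pos"], o["opening"],o["grasp_force"],o["wrist_force"].round(1))
a=camera("top");b=camera("side")
for z in(.007,.028,.068): print(z,((proj("side",[.580,-.052,z])-[235,140])*5+2.5).round(0))
a=cv2.resize(a[150:270,200:320],(400,400),interpolation=cv2.INTER_CUBIC)
b=cv2.resize(b[140:220,235:315],(400,400),interpolation=cv2.INTER_CUBIC)
cv2.imwrite("pics/c6.png",np.hstack([a,b]))
E
```

```text
[ 0.57981786 -0.04178695  0.03810597] 0.01962018296746847 48.95264246268198 [-0.6  0.1 -0.2]
0.007 [179. 262.]
0.028 [179. 234.]
0.068 [180. 178.]
```

View pics/c6.png

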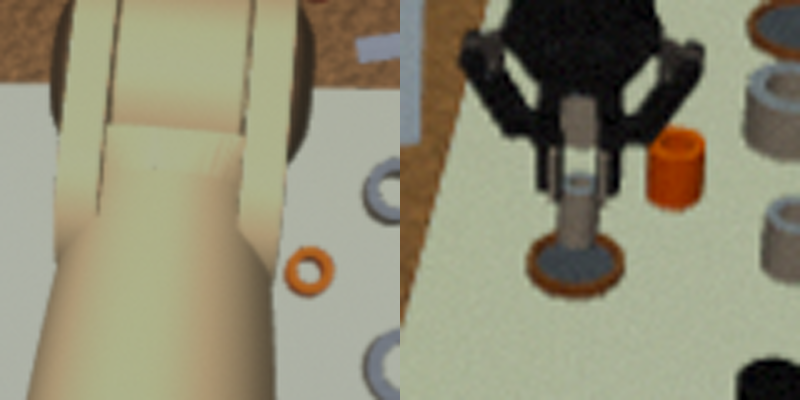

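The bush is held and hangs over dish_xs: its bottom is at about (577,245) and the dish centre at (575,265), in line once lowered. Setting it down.

Emit:
send_rows(targets="0 0 10 0 255;0 0 17 0 255;0 0 19 0 255;0 0 20 0 255;0 0 20 0 255;0 0 20.5 0 255;0 0 20.5 0 255")

```text
time: 9.05
ee_pos: [0.5801, -0.0424, 0.018]
tcp_rot: [180.0, 0.0, 90.0]
wrist_force: [0.1, 0.4, -0.3]
opening: 0.0194
grasp_force: 49.0
```

Emit:
send_rows(targets="0 0 0 0 200;0 0 0 0 150;0 0 0 0 120;0 0 0 0 120;0 0 -20 0 120;0 0 -50 0 60;0 0 -70 0 0;-15 -60 -70 0 0;-18 -120 -70 0 0;-18 -124 -70 0 0;-18 -124 -70 0 0;-18 -124 -70 0 0")

```text
time: 10.55
ee_pos: [0.4571, -0.0605, 0.0881]
tcp_rot: [180.0, 0.0, 90.1]
wrist_force: [1.0, -0.1, 0.2]
opening: 0.0851
grasp_force: 0.0
```

```bash
python3 - <<'E'
from h import *
o=bot.get_obs(); print(o["ee_pos"], o["opening"],o["wrist_force"].round(1))
b=camera("side")
g,bs=blobs("side",b)
cv2.imwrite("pics/c7.png",cv2.resize(b[120:240,235:355],(600,600),interpolation=cv2.INTER_CUBIC))
E
```

```text
[ 0.45712714 -0.06047734  0.08805913] 0.08508893998300077 [ 1.  -0.1  0.2]
```

View pics/c7.png

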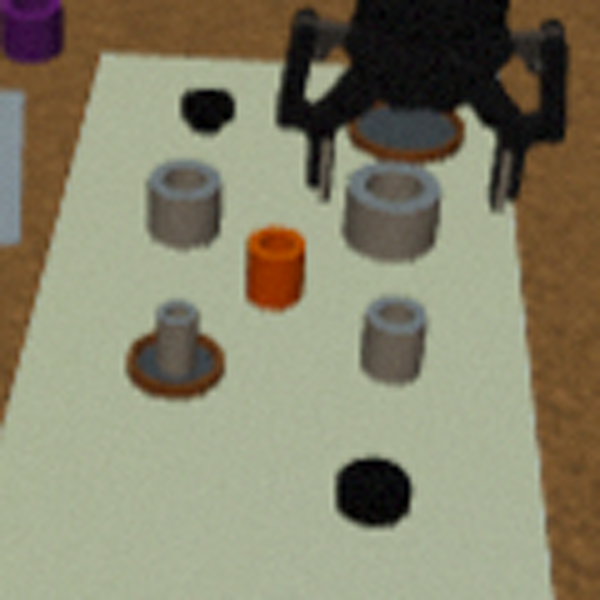

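bush_xs stands upright in dish_xs at (176,340) to (176,365), and the fingers are over the bush_s line. Next, bush_s.

Emit:
send_rows(targets="-2 -1 25 0 0;-4 -1 50 0 0;-4 -1 66 0 0;-4 -1 74 0 0;-4 -1 74 0 0;-4 -1 74 0 80;-4 -1 74 0 120;-4 -1 74 0 180;-4 -1 74 0 255;-4 -1 74 0 255;-4 -1 74 0 255;-4 -1 74 0 255", newtons=60)

```text
time: 12.1
ee_pos: [0.4557, -0.0646, 0.0148]
tcp_rot: [179.9, 0.0, 90.0]
wrist_force: [0.1, 0.0, 5.2]
opening: 0.0312
grasp_force: 58.9
```

Emit:
send_rows(targets="0 0 -12 0 255;0 0 -35 0 255;0 0 -60 0 255;15 5 -70 0 255;50 18 -70 0 255;95 33 -70 0 255;145 51 -70 0 255;195 69 -70 0 255;245 86 -70 0 255;295 104 -70 0 255;340 120 -70 0 255;375 132 -70 0 255;395 139 -70 0 255;405 142 -70 0 255;405 142 -70 0 255;405 142 -45 0 255;405 142 -25 0 255;405 142 -25 0 255;405 142 -25 0 255")

```text
time: 14.48
ee_pos: [0.597, 0.3404, 0.0397]
tcp_rot: [180.0, -0.0, 90.0]
wrist_force: [-1.1, -0.5, -2.0]
opening: 0.0312
grasp_force: 59.9
```

```bash
python3 - <<'E'
from h import *
o=bot.get_obs(); print(o["ee_pos"], o["opening"],o["grasp_force"],o["wrist_force"].round(1))
b=camera("side")
for z in(.007,.0245): print(z,((proj("side",[.5982,.3353,z])-[190,240])*5+2.5).round(0))
cv2.imwrite("pics/c8.png",cv2.resize(b[240:360,190:310],(600,600),interpolation=cv2.INTER_CUBIC))
E
```

```text
[0.59697374 0.34038955 0.03968718] 0.03124243449421875 59.89652799369651 [-1.1 -0.5 -2. ]
0.007 [273. 338.]
0.0245 [272. 313.]
```

View pics/c8.png

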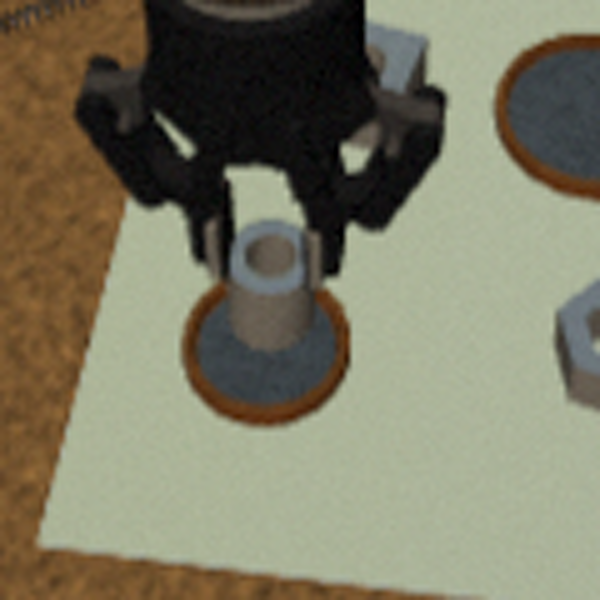

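bush_s is held upright over dish_s: its bottom is at about (270,325) and the dish centre at (266,348). Lowering and releasing it, then moving on to bush_m.

Emit:
send_rows(targets="0 1 10 0 255;0 1 17 0 255;0 1 19 0 255;0 1 20 0 255;0 1 20.5 0 255;0 1 21 0 255;0 1 21 0 255")

```text
time: 15.4
ee_pos: [0.5978, 0.3407, 0.0188]
tcp_rot: [180.0, -0.0, 90.0]
wrist_force: [-3.5, -0.3, 5.7]
opening: 0.0308
grasp_force: 61.7
```

Emit:
send_rows(targets="0 0 0 0 200;0 0 0 0 150;0 0 0 0 100;0 0 0 0 70;0 0 0 0 70;0 0 -20 0 70;0 0 -50 0 60;0 0 -80 0 0;-60 -1 -80 0 0;-120 -2 -80 0 0;-180 -3 -80 0 0;-240 -4 -80 0 0;-300 -5 -80 0 0;-360 -6 -80 0 0;-420 -7 -80 0 0;-480 -8 -80 0 0;-529 -9 -80 0 0;-529 -9 -80 0 0;-529 -9 -80 0 0;-529 -9 -80 0 0")

```text
time: 17.9
ee_pos: [0.5894, -0.1873, 0.0985]
tcp_rot: [180.0, 0.0, 90.1]
wrist_force: [-0.5, 0.5, -1.1]
opening: 0.0855
grasp_force: 0.0
```

```bash
python3 - <<'E'
from h import *
o=bot.get_obs(); print(o["ee_pos"], o["opening"],o["wrist_force"].round(1))
for n in("top","side"):
    g,bs=blobs(n,camera(n))
    for b in bs: print(n,b[0].round(1),b[1],"z.023",ray(n,b[0],.023).round(4),"z.013",ray(n,b[0],.013).round(4))
E
```

```text
[ 0.58939656 -0.1873276   0.0985231 ] 0.08552027540640005 [-0.5  0.5 -1.1]
top [219.6 255. ] (16.5, 16.75) z.023 [0.4653 0.0488] z.013 [0.4657 0.0496]
top [111.6 256.5] (22.5, 20.75) z.023 [0.4558 0.3236] z.013 [0.4561 0.3266]
top [161.2 254. ] (37.25, 37.25) z.023 [0.465  0.1963] z.013 [0.4654 0.1983]
top [289.9 230.9] (10.5, 15.5) z.023 [ 0.5284 -0.1268] z.013 [ 0.5292 -0.1274]
top [260.5 210.4] (23.25, 23.0) z.023 [ 0.5795 -0.0521] z.013 [ 0.5807 -0.0521]
top [161.6 210.6] (26.0, 24.5) z.023 [0.5751 0.2001] z.013 [0.5764 0.2021]
top [111.4 201.4] (27.0, 27.5) z.023 [0.597  0.3325] z.013 [0.5984 0.3357]
side [313.5 309.6] (26.75, 30.0) z.023 [0.4573 0.3344] z.013 [0.4563 0.3278]
side [242.8 307.6] (34.25, 35.5) z.023 [0.5987 0.347 ] z.013 [0.6    0.3406]
side [308.9 263.2] (41.5, 34.25) z.023 [0.4672 0.2166] z.013 [0.4664 0.2081]
side [261.5 256.6] (28.25, 29.0) z.023 [0.5762 0.2098] z.013 [0.5771 0.2013]
side [309.4 218.1] (16.0, 15.0) z.023 [0.4669 0.0658] z.013 [0.4661 0.0549]
side [269.8 189.9] (20.25, 20.5) z.023 [ 0.5807 -0.0411] z.013 [ 0.5818 -0.0537]
side [289.8 173.2] (12.75, 18.25) z.023 [ 0.5276 -0.1298] z.013 [ 0.5278 -0.1439]
side [271.6 160.8] (15.5, 18.25) z.023 [ 0.589  -0.1928] z.013 [ 0.5902 -0.2079]
side [315.4 155.2] (25.0, 34.25) z.023 [ 0.4489 -0.2409] z.013 [ 0.4479 -0.2567]
side [276.1 142.1] (11.5, 10.0) z.023 [ 0.5839 -0.3116] z.013 [ 0.5851 -0.3285]
```

Emit:
send_rows(targets="-2 0 30 0 0;-3 0 60 0 0;-3 0 78 0 0;-3 0 86 0 0;-3 0 86 0 0;-3 0 86 0 60;-3 0 86 0 100;-3 0 86 0 150;-3 0 86 0 255;-3 0 86 0 255;-3 0 86 0 255;-3 0 86 0 255", newtons=70)

```text
time: 19.5
ee_pos: [0.5898, -0.1916, 0.0136]
tcp_rot: [179.9, 0.0, 90.0]
wrist_force: [-2.1, 0.1, 7.6]
opening: 0.0421
grasp_force: 69.8
```

Emit:
send_rows(targets="0 0 -12 0 255;0 0 -35 0 255;0 0 -60 0 255;-10 -11 -65 0 255;-35 -38 -65 0 255;-65 -70 -65 0 255;-95 -103 -65 0 255;-120 -130 -65 0 255;-134 -145 -65 0 255;-134 -145 -65 0 255;-134 -145 -45 0 255;-134 -145 -25 0 255;-134 -145 -25 0 255;-134 -145 -25 0 255")

```text
time: 21.25
ee_pos: [0.4447, -0.3253, 0.0375]
tcp_rot: [180.0, 0.0, 90.1]
wrist_force: [0.2, 0.7, -3.1]
opening: 0.0417
grasp_force: 71.7
```

```bash
python3 - <<'E'
from h import *
o=bot.get_obs(); print(o["ee_pos"], o["opening"],o["grasp_force"],o["wrist_force"].round(1))
a=camera("top");b=camera("side")
a=cv2.resize(a[200:320,310:430],(400,400),interpolation=cv2.INTER_CUBIC)
b=cv2.resize(b[110:190,270:350],(400,400),interpolation=cv2.INTER_CUBIC)
cv2.imwrite("pics/c9.png",np.hstack([a,b]))
E
```

```text
[ 0.44474946 -0.32529465  0.03748987] 0.04166007024271994 71.73502618563361 [ 0.2  0.7 -3.1]
```

View pics/c9.png

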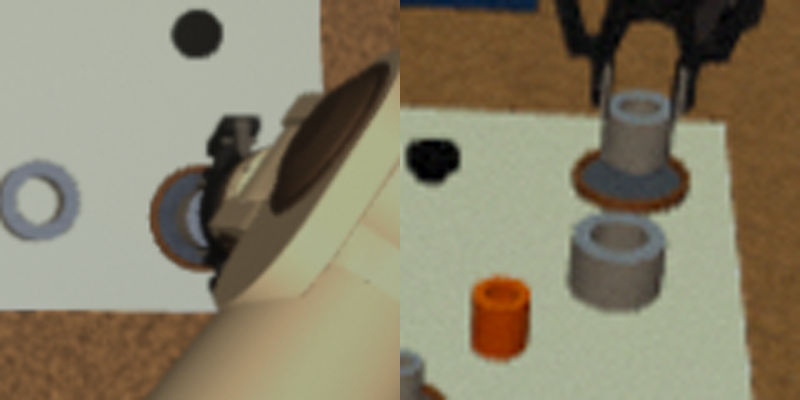

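bush_m is held over dish_m (side: bottom at about (638,165), dish centre at (631,180)). That is a few mm toward -x, so I'll correct by 3 mm, lower, release, and go to bush_l.

Emit:
send_rows(targets="0 3 10 0 255;0 3 17 0 255;0 3 19 0 255;0 3 20 0 255;0 3 20.5 0 255;0 3 21 0 255;0 3 21 0 255")

```text
time: 22.22
ee_pos: [0.4472, -0.325, 0.0176]
tcp_rot: [180.0, -0.0, 90.0]
wrist_force: [-5.2, 7.2, 12.8]
opening: 0.042
grasp_force: 76.1
```

Emit:
send_rows(targets="0 0 0 0 180;0 0 0 0 120;0 0 0 0 70;0 0 0 0 40;0 0 0 0 40;0 0 -20 0 40;0 0 -50 0 20;0 0 -80 0 0;40 2 -80 0 0;90 5 -80 0 0;127 9 -80 0 0;127 9 -80 0 0;127 9 -80 0 0")

```text
time: 23.85
ee_pos: [0.4563, -0.1988, 0.096]
tcp_rot: [180.0, 0.0, 90.1]
wrist_force: [0.0, 0.3, 0.1]
opening: 0.0853
grasp_force: 0.0
```

Emit:
send_rows(targets="2 0 30 0 0;2 0 60 0 0;2 0 75 0 0;2 0 85 0 0;2 0 85 0 0;2 0 85 0 40;2 0 85 0 80;2 0 85 0 120;2 0 85 0 255;2 0 85 0 255;2 0 85 0 255;2 0 85 0 255", newtons=80)

```text
time: 25.35
ee_pos: [0.4571, -0.1968, 0.0132]
tcp_rot: [179.8, 0.1, 90.0]
wrist_force: [-4.2, 2.1, 13.7]
opening: 0.0518
grasp_force: 80.8
```

Emit:
send_rows(targets="0 0 -8 0 255;0 0 -20 0 255;0 0 -40 0 255;0 0 -60 0 255;0 0 -60 0 255")

```text
time: 25.98
ee_pos: [0.4573, -0.197, 0.0731]
tcp_rot: [179.8, 0.1, 90.0]
wrist_force: [1.0, -1.6, 0.4]
opening: 0.0001
grasp_force: 0.0
```

The grip slipped off bush_l. Checking where the bush is now.

```bash
python3 - <<'E'
from h import *
o=bot.get_obs(); print(o["ee_pos"])
a=camera("top");b=camera("side")
for n,i in(("top",a),("side",b)):
    cv2.imwrite(f"pics/{n}L.png",i)
    g,bs=blobs(n,i)
    for q in bs:
        if (n=="top" and q[0][0]>285) or (n=="side" and q[0][1]<180): print(n,q[0].round(1),q[1],"z.023",ray(n,q[0],.023).round(4))
a=cv2.resize(a[200:320,300:420],(400,400),interpolation=cv2.INTER_CUBIC)
b=cv2.resize(b[110:210,260:360],(400,400),interpolation=cv2.INTER_CUBIC)
cv2.imwrite("pics/c10.png",np.hstack([a,b]))
E
```

```text
[ 0.45734245 -0.19704924  0.07306946]
top [392. 300.] (25.25, 15.25) z.023 [ 0.3581 -0.3831]
top [292.5 231.2] (15.75, 15.75) z.023 [ 0.5275 -0.1334]
top [368.8 209.9] (16.25, 15.5) z.023 [ 0.5842 -0.328 ]
side [289.9 173.2] (12.5, 18.25) z.023 [ 0.5272 -0.1299]
side [276.1 142.1] (11.5, 10.0) z.023 [ 0.5839 -0.3116]
side [315.2 153.2] (25.25, 38.25) z.023 [ 0.4492 -0.2532]
```

View pics/c10.png

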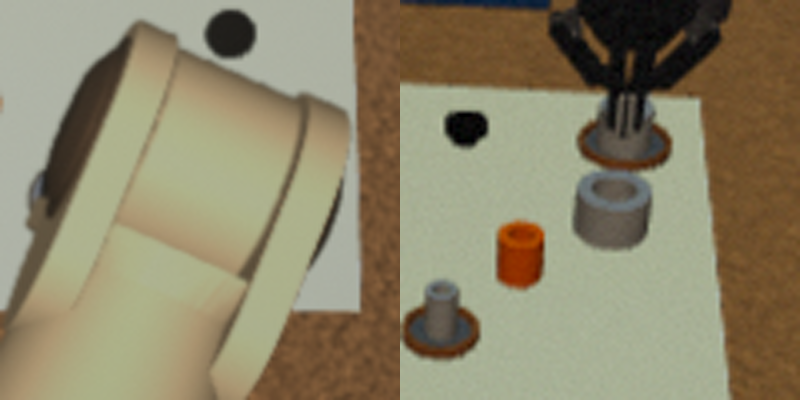

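bush_m stands upright in dish_m, and bush_l stands upright near its old place at (612,208). The shut fingers are at (625,135). I'll compare that with the projected TCP and move aside for a clear view.

Emit:
send_rows(targets="20 0 -20 0 255;70 0 -20 0 255;125 0 -20 0 255;180 0 -20 0 255;180 0 -20 0 255;180 0 -20 0 255")

```text
time: 26.82
ee_pos: [0.4557, -0.0165, 0.0903]
tcp_rot: [-179.9, 0.0, 90.1]
wrist_force: [0.6, -0.4, -0.3]
opening: -0.0003
grasp_force: 0.0
```

```bash
python3 - <<'E'
from h import *
print("c10 pred",proj("side",[.4573,-.197,.0731]),"seen ~316,143.8")
o=bot.get_obs();p=o["ee_pos"]; print(p)
a=camera("top");b=camera("side"); cv2.imwrite("pics/topM.png",a); cv2.imwrite("pics/sideM.png",b)
for n,i in(("top",a),("side",b)):
    print(n,"pred tip",proj(n,p).round(1))
    g,bs=blobs(n,i)
    for q in bs:
        if (n=="top" and 300<q[0][0]<420) or (n=="side" and q[0][1]<180): print(n,q[0].round(1),q[1],"z.023",ray(n,q[0],.023).round(4))
u,v=proj("side",p).round().astype(int)
g=cv2.cvtColor(b,cv2.COLOR_BGR2GRAY); print(u,v); print(g[v-34:v+12:2,u-14:u+14:2])
E
```

```text
c10 pred [314.2878616 149.0492794] seen ~316,143.8
[ 0.45572998 -0.01654917  0.09026898]
top pred tip [244.8 258.5]
top [316.9 294.2] (101.0, 5.75) z.023 [ 0.3715 -0.1947]
top [370.5 265.2] (32.75, 32.75) z.023 [ 0.4442 -0.3298]
top [320.5 259.8] (25.25, 24.25) z.023 [ 0.4569 -0.2039]
top [368.8 209.9] (16.25, 15.5) z.023 [ 0.5842 -0.328 ]
side pred tip [315.9 179. ]
side [289.8 173.2] (12.75, 18.25) z.023 [ 0.5276 -0.1298]
side [276.1 142.1] (11.5, 10.0) z.023 [ 0.5839 -0.3116]
side [314.8 154.6] (40.25, 39.0) z.023 [ 0.4509 -0.2445]
316 179
[[ 33  25  51  59  13  14   7  11  12  19  16  15   5  10]
 [ 15  12   4  62  51  11  19  15  17   9  10  11  14  18]
 [ 12  13  18  26  64  55  19  19  20  17   6   5  18 114]
 [ 15  15  15  21  25  59  17  14  40  29  12  20  24 139]
 [ 77  11  13  15  18  30  19  12  70  43  13  16  38  21]
 [172  57  14  12  17  18  15  13  96  15  16   9  15  20]
 [170 118  30  21  16  16  12  10  50  18  13  13  11  12]
 [171  72  94  54  68  24  13  14  19  14  15  17  10  17]
 [172  74  75 103 109  86  14  31  31  41  11  78 165 149]
 [170  68  77  83  91  70  14  82  27  88  17 161 173 172]
 [171  71  79  85  91  46  15  82  30  78  18 160 171 170]
 [167  73  80  88  94  44  15  87  39  67  18 163 174 172]
 [170 146  86  87  91  54  16  88  61  43  19 170 170 171]
 [171 171 156 114 101  89  53  84  69  80 123 173 173 169]
 [174 173 170 170 170 171 141  98  99 162 172 172 172 172]
 [173 173 173 172 173 171 170 172 171 173 172 171 170 173]
 [169 169 171 175 172 171 174 174 171 173 171 170 170 171]
 [173 174 174 170 170 172 172 172 171 171 172 173 170 171]
 [170 172 172 174 173 173 168 171 169 171 170 175 169 171]
 [171 175 172 172 174 171 174 173 173 172 173 172 172 170]
 [169 168 174 172 172 172 172 170 171 168 171 174 168 170]
 [174 172 172 172 172 172 170 170 170 173 170 170 173 171]
 [172 172 167 172 174 172 171 173 172 171 170 173 170 171]]
```

The shut tips show about 7 px above the predicted TCP, so the pads sit roughly 20 mm higher than I assumed. Bush_l was only pinched at its very top. I'll regrip centred and about 10 mm lower.

Emit:
send_rows(targets="-40 1 0 0 0;-90 1 0 0 0;-140 1 0 0 0;-185 1 0 0 0;-185 1 0 0 0;-185 1 20 0 0;-185 1 45 0 0;-185 1 65 0 0;-185 1 78 0 0;-185 1 84 0 0;-185 1 88 0 0;-185 1 88 0 0")

```text
time: 28.42
ee_pos: [0.4573, -0.2016, 0.0031]
tcp_rot: [180.0, 0.0, 90.0]
wrist_force: [-0.1, 1.1, 0.0]
opening: 0.0855
grasp_force: 0.0
```

Emit:
send_rows(targets="0 0 0 0 40;0 0 0 0 80;0 0 0 0 120;0 0 0 0 255;0 0 0 0 255;0 0 0 0 255;0 0 0 0 255", newtons=80)

```text
time: 29.3
ee_pos: [0.458, -0.2017, 0.0045]
tcp_rot: [179.9, 0.0, 90.0]
wrist_force: [-1.9, 1.0, 10.3]
opening: 0.0562
grasp_force: 83.7
```

```bash
python3 - <<'E'
from h import *
o=bot.get_obs();p=o["ee_pos"];print(p,o["opening"],o["wrist_force"].round(1),o["grasp_force"])
b=camera("side");g=cv2.cvtColor(b,cv2.COLOR_BGR2GRAY)
g,bs=blobs("side",b)
for q in bs:
    if q[0][1]<180: print(q[0].round(1),q[1])
g=cv2.cvtColor(b,cv2.COLOR_BGR2GRAY);print(g[130:175:2,288:346:2])
E
```

```text
[ 0.45796336 -0.20171456  0.00445881] 0.056192943892374544 [-1.9  1.  10.3] 83.6821161210537
[289.8 173.2] (12.75, 18.25)
[276.1 142.1] (11.5, 10.0)
[313.8 153.1] (41.75, 38.5)
[[ 86  86  85  49  40  51  48  21  18  13  18  11  11   9   9  14  13  14
   14  16  14  20  74  81  46  54  86  81  87]
 [136 129 114  30  21  33  40  46  14  17  11  14  17  16   8  19  15  11
   17  15  12  16  43  49  42  45  84  85  86]
 [171 168 172  35  12  49  63 169  49  14   6  20  17  13  10   7  16  12
   17  11  14  99  42  40  19  13  80  84  87]
 [169 168 168  63  15  35 165 169 149  12  10  14  15  11  14  10  17  13
   15  14 109 169  47  32  10  17  86  85  88]
 [172 171 170  78   8  33 169 170 118  19  11  13  16  14  12   7  15   4
    9 110 172 168  97  14  13  35  86  80  88]
 [168 170 169 102  11   9 170 172  39  10  12  10  15  12  15  12   6  16
   16 103 171 170  55  10  17  78  88  85  88]
 [169 170 171 118  20  11 137 115  13  13  16  47  45  63  58  37  49  15
   16  33 169 157  16   9  15  80  85  84  88]
 [167 170 168 169  16  15  16  16   9  11  34  70  83  91  84  90  81  21
  
[... 1160 characters left out ...]
168 172  66  77  84  91  90  93  90  85  68 127
  169 171 170 168 169 169 170 105  91  87  78]
 [ 86  90  92 132 169 171 168 170  70  76  87  88  92  90  90  81  65 139
  169 170 168 169 169 169 171 103  82  85  81]
 [ 65  72  67  92 163 170 171 172  92  84  85  92  94  92  90  76  67 162
  168 171 171 170 171 171 170 114  86  83  81]
 [ 90  84  83  87 159 170 171 167 168 111  89  90  95  88  81  83 129 171
  170 172 171 170 168 172 169 129  83  83  85]
 [ 69  71  67  56 155 170 170 171 170 172 152 134 132 125 139 166 171 169
  170 168 174 168 171 172 171 153  88  81  82]
 [ 66  72  66  50 161 169 170 170 169 171 173 170 170 170 169 172 168 171
  169 170 172 167 172 169 170 174  80  87  93]]
```

The pads now overlap the bush by about 10 mm, with tips around v=159 and the bush side spanning v=154–166. I'll take another 8 mm deeper for a firm hold.

Emit:
send_rows(targets="0 0 0 0 30;0 0 0 0 10;0 0 0 0 10;0 0 4 0 10;0 0 8 0 10;0 0 8 0 10;0 0 8 0 80;0 0 8 0 120;0 0 8 0 255;0 0 8 0 255;0 0 8 0 255;0 0 8 0 255", newtons=90)

```text
time: 30.85
ee_pos: [0.4578, -0.2017, -0.0041]
tcp_rot: [179.9, 0.0, 90.0]
wrist_force: [-0.5, 1.7, 5.6]
opening: 0.0567
grasp_force: 96.8
```

Emit:
send_rows(targets="0 0 -5 0 255;0 0 -12 0 255;0 0 -20 0 255;0 0 -20 0 255")

```text
time: 31.35
ee_pos: [0.4576, -0.2017, 0.0157]
tcp_rot: [179.9, 0.0, 90.0]
wrist_force: [0.0, -0.4, -5.2]
opening: 0.0567
grasp_force: 96.8
```

Held this time: the load reads 5.2 N, which matches the bush. Carrying it to dish_l.

Emit:
send_rows(targets="0 0 -15 0 255;0 0 -35 0 255;10 0 -45 0 255;35 1 -45 0 255;75 2 -45 0 255;120 3 -45 0 255;165 4 -45 0 255;210 5 -45 0 255;255 6 -45 0 255;300 7 -45 0 255;345 7 -45 0 255;380 7 -45 0 255;403 7 -45 0 255;403 7 -45 0 255;403 7 -25 0 255;403 7 -8 0 255;403 7 -3 0 255;403 7 -3 0 255;403 7 -3 0 255")

```text
time: 33.72
ee_pos: [0.4643, 0.2015, 0.0186]
tcp_rot: [180.0, -0.0, 90.0]
wrist_force: [-0.2, 0.1, -5.2]
opening: 0.0566
grasp_force: 97.2
```

```bash
python3 - <<'E'
from h import *
o=bot.get_obs();p=o["ee_pos"];print(p,o["opening"],o["wrist_force"].round(1),o["grasp_force"])
b=camera("side")
c=(p[0],p[1]-.002); zb=p[2]+.0071
print("pred bush bottom",proj("side",[*c,zb]).round(1),"left/right",proj("side",[c[0]+.03,c[1],zb]).round(1),proj("side",[c[0]-.03,c[1],zb]).round(1),"front",proj("side",[c[0],c[1]+.03,zb]).round(1),"dish",proj("side",[.4652,.199,.007]).round(1))
g,bs=blobs("side",b)
for q in bs:
    if q[0][1]>190: print(q[0].round(1),q[1])
hsv=cv2.cvtColor(b,cv2.COLOR_BGR2HSV); print(hsv[236:284:2,282:338:2,2])
E
```

```text
[0.46427084 0.20150168 0.01857666] 0.05656635210177376 [-0.2  0.1 -5.2] 97.19173617661
pred bush bottom [310.3 256.8] left/right [297.2 255.6] [323.5 258. ] front [310.3 267.1] dish [309.2 261.9]
[313.6 309.6] (27.0, 30.0)
[242.8 307.6] (34.25, 35.5)
[261.5 256.6] (28.25, 29.0)
[313. 208.] (61.75, 144.75)
[[184 183  30  20  14  18  18  16  16  14  27 144 169 163 161 162 165 178
  181 178 179  48  14  14  18  23  28  24]
 [183 183  68  18  46  19  15  16  16  26 166 143 122 119 122 123 122 124
  145 173 180 125  17  18   9  21  25  20]
 [181 182 181 180 181 157  22  19  16 154 121 126 121 109 108 112 109 125
  124 121 166 179  27  20  18  14  12  17]
 [181 182 179 180 182 179  29  20  85 115 120 122  78  90  96 100 104  95
  111 125 124 175  20  17  19  14  49  75]
 [182 182 180 178 180 181  25  34  97 112 125  75  79  97  99 102  95  93
   87 117 125 140  15  62  18  72 178 179]
 [180 182 181 180 181 182  26  51  76 115 122  79  86  96 103  98  99  96
   83  97 124 130  28  93  19 141 180 182]
 [181 180 184 179 183 183  20  70  72 117 119 106  87  97 102 102  96  93
   79 106 122 130
[... 1315 characters left out ...]
181 179 179 180 180 148  73  90  74  71  68  75  69  65  71  73  74  69
   73  73  64  90  72 175 182 178 180 185]
 [181 179 178 180 181 181 148  79  95 100  77  65  65  70  68  74  74  75
   67  85  93  72 147 179 180 182 183 181]
 [182 181 180 182 180 181 180 156 114  87  96  93  90  91  85  88  90  96
   94  94  89 152 180 183 182 177 179 179]
 [181 180 180 178 182 181 181 179 181 148 113 100  89  88  88  89  89  90
   94 141 176 177 181 182 181 183 179 181]
 [180 183 184 179 180 178 179 178 179 181 179 181 165 145 133 143 145 176
  179 181 180 181 178 181 181 178 180 180]
 [179 181 181 180 180 180 181 181 181 181 180 182 180 181 179 180 181 182
  181 179 179 180 180 181 182 178 178 177]]
```

bush_l is centred over dish_l in the side view: its bottom spans u 299–323 and the dish spans 289–330. Lowering gently.

Emit:
send_rows(targets="0 0 8 0 255;0 0 14 0 255;0 0 16 0 255;0 0 17 0 255;0 0 17.5 0 255;0 0 18 0 255;0 0 18.5 0 255;0 0 18.5 0 255")

```text
time: 34.78
ee_pos: [0.464, 0.2016, -0.0001]
tcp_rot: [180.0, -0.0, 90.0]
wrist_force: [-2.5, -0.7, 1.1]
opening: 0.0567
grasp_force: 98.1
```

In contact (the force rose from -5.2 to +1.1 N). Releasing and retreating.

Emit:
send_rows(targets="0 0 0 0 100;0 0 0 0 60;0 0 0 0 30;0 0 0 0 10;0 0 0 0 0;0 0 0 0 0;0 0 -15 0 0;0 0 -40 0 0;0 0 -80 0 0;0 0 -130 0 0;40 -40 -160 0 0;90 -80 -160 0 0;140 -120 -160 0 0;190 -150 -160 0 0;240 -180 -160 0 0;240 -180 -160 0 0;240 -180 -160 0 0")

```text
time: 36.9
ee_pos: [0.2837, 0.4412, 0.16]
tcp_rot: [180.0, -0.0, 90.1]
wrist_force: [-0.3, -0.6, -0.2]
opening: 0.0852
grasp_force: 0.0
```

```bash
python3 - <<'E'
from h import *
o=bot.get_obs();print(o["time"],o["ee_pos"],o["opening"])
a=camera("top"); cv2.imwrite("pics/end.png",a)
g,bs=blobs("top",a)
for q in bs: print(q[0].round(1),q[1])
# grey steel tops inside dishes
g=cv2.resize(a,None,fx=4,fy=4,interpolation=cv2.INTER_CUBIC)
v=cv2.cvtColor(g,cv2.COLOR_BGR2HSV)[...,2]
for nm,(u,w),r in(("xs",(260.5,210.4),11),("s",(111.4,201.4),13),("m",(370.5,265.2),16),("l",(161.2,254),18)):
    m=np.zeros_like(v); cv2.circle(m,(int(u*4+2),int(w*4+2)),int(r*4),255,-1)
    m&=((v>100)*255).astype(np.uint8)
    c=max(cv2.findContours(m,0,2)[0],key=cv2.contourArea); x,y,W,H=cv2.boundingRect(c)
    print(nm,"bush top at",(x+W/2)/4,(y+H/2)/4,"size",W/4,H/4,ray("top",((x+W/2)/4-.4,(y+H/2)/4-.4),.047).round(4))
E
```

```text
36.9 [0.28370204 0.44121576 0.16001979] 0.08517307036394019
[370.5 265.2] (32.75, 32.75)
[219.6 255. ] (16.5, 16.75)
[111.6 256.5] (22.5, 20.75)
[161.2 254. ] (37.25, 37.25)
[292.5 231.2] (15.75, 15.75)
[368.8 209.9] (16.25, 15.5)
[260.5 210.4] (23.25, 23.0)
[161.6 210.6] (26.0, 24.5)
[111.4 201.4] (27.0, 27.5)
xs bush top at 261.125 210.875 size 22.25 22.25 [ 0.5761 -0.0527]
s bush top at 107.625 199.875 size 12.75 13.75 [0.5983 0.3361]
m bush top at 373.75 264.5 size 19.0 19.0 [ 0.4466 -0.3315]
l bush top at 158.375 254.5 size 23.75 24.0 [0.4638 0.1996]
```

The top view shows round ring tops centred in the s, m and l dishes. I saw bush_xs upright in its dish earlier. The nut and the block have not moved.

```bash
python3 -c "
from workcell import ticket
print(ticket.job_done())"
```

```text
the job is handed in; nothing more can be done
None
```

I set all four bushes upright in their matching dishes, left the nut and block in place, and handed the job in at about 37 s; bush_l slipped from the grip once but stayed standing, and I picked it up again.

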